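# Set a rotary sensor fixture to its reference mark and record the reading

## Task

On the round test fixture, push the lever around, by its upright post, until its pointer's tip stands over the middle of the large round mark; do not lift the ring off the fixture. Only then press the key of the read-out box all the way down to record the reading and let it come up again, leaving the lever at the mark. Leave everything else where it stands, also the sensor on top of the fixture.

Things in the scene. Friction and masses are not known exactly. Their poses are not given: they have to be found in the camera images.
- fixture: fixed aluminium base disc, 240 mm across, its flat top 30 mm above the table, with a central spigot 68 mm across whose top is 70 mm above the table. Origin on its axis, on the table. Its scale of fine ticks and four dark round marks is centred on its +x axis.
- ring (a joint): angle (rad) of the steel ring that turns about the fixture's axis, 0 when its lever points along the fixture's +x, growing anticlockwise seen from above, stops at -1.25 and 1.25. The ring is 132 mm across, its top 45 mm above the table. A stiff friction holds it wherever it is left: it takes about 2.3 N sideways at the post to move it, and it does not coast or spring back.
- pointer (a point): the tip of the lever's pointer, 105 mm from the fixture's axis, 38 mm above the table. The lever is a dark steel bar 14 mm wide that sticks out from the ring, its top 45 mm above the table, narrowing to this tip.
- post (a point): centre of the top of the lever's upright round dark steel post: 14 mm across, 88 mm from the fixture's axis, from 45 mm to 93 mm above the table; push it from the side.
- ring_seat (a joint): height (m) that the ring has been lifted off the fixture; 0 when it lies on it. The ring weighs 0.5 kg and only lies on the fixture by its weight.
- mark_large: centre of the large dark round mark, 18 mm across, flush on the fixture's top, 105 mm from its axis, so that the pointer's tip passes over it. It is at one of four places, 0.50 or 0.95 rad either side of the fixture's +x; the other three places have small round marks 6 mm across.
- readout: fixed grey read-out box, 120 x 100 x 45 mm tall, left or right of the fixture, with a dark green display and one key on its top. Origin under its centre on the table. A similar box without a key stands on the other side.
- key_top (a point): centre of the top of the read-out box's round black push key, 28 mm across, 67 mm above the table when up, standing 10 mm proud of its black housing (44 mm across), 25 mm from the box's centre on the side away from the display; pressed straight down
- key (a joint): travel of that key (m): 0 up, 0.006 fully down, which takes about 4 N; a spring returns it
- sensor: black cylinder, 40 mm across, 26 mm tall, standing loose on the fixture's central spigot (its top is then 96 mm above the table). A bystander; origin under its centre.
- slug: upright steel cylinder, 28 mm across, 50 mm tall, beyond the fixture. A bystander; origin under its centre.
- connector: upright plug, aluminium below and black above, 36 x 20 x 68 mm tall, beyond the fixture. A bystander; origin under its centre.
- adapter: small yellow block, 34 x 30 x 14 mm, on the robot's side of the fixture. A bystander; origin under its centre.
- jar: small capped clear jar, 44 mm across, 50 mm tall, on the robot's side of the fixture. A bystander; origin under its centre.
- screwdriver: black-handled screwdriver lying flat beyond the fixture, 170 mm long. A bystander; origin under its centre.
Not all that is in view belongs to the job. Leave any orange look-alike of the readout alone.

How it is judged:
By the outcome, as a careful person would: the job done as asked, in the order asked, and still so for the second after the job is handed in, with the robot touching nothing.
It also fails if it takes over 48 s, if anything falls off the work surface, if the arm or the gripper's body presses on something with over 40 N, if the wrist force passes 120 N, or if a joint passes its speed limit or range.

## Robot

A 6-joint arm with a two-finger parallel gripper is mounted at the origin on the work surface. World frame = base frame: x ahead of the robot, y to its left, z up, the work surface at z = 0. Lengths are in mm, angles in rad, forces in N, time in s.
With the tool pointing down it reaches from about 300 to 875 mm from the base axis. Payload 4.2 kg.
Tool frame: the origin (TCP) lies midway between the tips of the shut fingers; the grasp point (between the pads) lies grasp_offset behind it (grasp_offset is the distance from the TCP to the grasp point, in mm); z points along the fingers, y is the line along which they close (so a half turn about z gives the same grasp; the last joint's range is limited). The gripper opens to 85 mm and grips with 20 to 120 N. Pads are 22 mm wide; open, the fingers measure 114 mm over their backs; the gripper's body (76 mm by 85 mm) begins 54 mm behind the grasp point. The pads swing forward as they close: fully open they stand 13 mm farther back than shut.
Start: joints at [-1.258, 0.32, 1.565, -0, 1.257, -0.02], TCP at [187.85, -543.464, 231.338] pointing down, gripper open.
Joint ranges: [-3.11, 3.11], [-0.84, 2.01], [0.21, 2.61], [-1.34, 4.49], [0.05, 2.63], [-2.56, 2.56]. Speed limits (rad/s): [2.57, 2.57, 3.14, 3.14, 3.14, 3.14].

## Interface

Orientations are given as a rotation vector (axis times angle).
In Python, from cell import * gives the robot as it stands.
- The arm moves only by the tool drive_tool, never from a script. Its argument "deltas" is text: rows parted by semicolons, each of 7 numbers parted by spaces: the turn, a rotation vector about the world's x, y, z each as a share of 30 degrees, from -1 to 1, then the shift along the world's x, y, z each as a share of 20 cm, from -1 to 1, then the gripper command: -1 is fully open, 1 is shut, values between are in proportion. A call has exactly 10 rows; each row is the pose to reach, as a shift and turn from the pose commanded when the call began; what a row does not reach only later rows make up. A row lasts 1/12 s, in which the tool goes at most 41.7 mm and 7.16 degrees, less where a joint would pass 70% of its speed; a pose out of reach is approached as far as the arm can. A call with a number of a shift or a turn outside -1 to 1 is refused whole. A call with a gripper value outside its range is refused whole. The fingers move at their own pace and stop on an object; "newtons" is the grip in N (left out, the last holds). Time passes only in rows, so rows that repeat a pose let the fingers close, or fill a call up. It gives the time, the measured TCP pose, the force, the opening and the grip force at its end, in the units of the state.
- sense(): the state, without advancing time (a new reading comes with each control period).
- capture(name): name is "scene" or "top"; returns the picture (480x640x3 uint8, red, green, blue); there is no depth.
- get_calibration(name): a dict with "fx", "fy", "cx", "cy" (pixels), "origin" and "rotation" of the camera in the world. Camera axes: x right, y up, looking along -z (the intrinsics and any distortion apply to the point x, -y, -z); pixel columns grow to the right and rows downward; lengths in mm; the calibration is good to about 2 mm. A picture is of the moment at which its call begins. get_calibration takes no time and is no camera call.
- finish_job(): hands the job in; it is judged then, once.
The state is a dict: "time": time; "joint_pos": joint angles; "dq": joint speeds; "effort": joint torques, N m; "position": TCP position; "orientation": TCP orientation; "force": force on the tool from outside, world axes, zero at the start; "moment": the same for the moment, N m; "opening": finger opening in mm; "gripper_force": force on a finger pad.
Only numpy, scipy, OpenCV 4.12 (cv2) and the standard library are available. Lean on these libraries where they do the work, as an engineer would, in place of code of your own. Each camera call takes 0.05 s, during which the arm holds its last target. There are 200 camera calls.

## Working session

There is one attempt and no reset: what is moved stays moved. The work goes in short steps, Python scripts to look and compute and a tool call to move; the robot and the scene stay as the last step left them, time stands still between calls to the robot, and variables do not carry over. Pictures are saved under pics/ and viewed, at most 10 in all, crops included, and the job is handed in when it is done.

Besides the shell and the picture viewer there is one more tool, called after "Request:" by a JSON object that holds its "op" and its "data", one argument or row to a line. drive_tool: Moves the arm, as the interface text tells. Shift numbers are shares of 20 cm and turn numbers shares of 30 degrees, none past 1 either way. Its arguments: {"type":"object","properties":{"deltas":{"type":"string"},"newtons":{"type":"number"}},"required":["deltas"]}

```bash
mkdir -p pics; python3 - <<'E'
from cell import *
import cv2
for n in("scene","top"):
    im=capture(n); cv2.imwrite(f"pics/{n}0.png",im[:,:,::-1]); c=get_calibration(n); print(n,c)
print(sense())
E
```

```text
scene {'fx': 567.6001624388746, 'fy': 567.6001624388746, 'cx': 321.66352043507385, 'cy': 253.71951045432857, 'origin': array([1035.71267615, -590.63854396,  876.58689566]), 'rotation': array([0.74318694, 0.26916208, 0.67862934])}
top {'fx': 610.9232948935955, 'fy': 610.9232948935955, 'cx': 316.4868455339438, 'cy': 240.13638483832162, 'origin': array([4.18965124e+02, 7.28234548e-01, 1.10621646e+03]), 'rotation': array([ 0.08017038, -0.10132513, -1.55352281])}
{'time': 0.1, 'joint_pos': array([-1.25800034e+00,  3.20213671e-01,  1.56554607e+00, -7.15373838e-06,
        1.25744151e+00, -1.99799949e-02]), 'dq': array([ 2.07887047e-03, -1.50392567e-03, -4.28317831e-03,  2.28030917e-06,
        3.29996349e-06,  8.01727665e-04]), 'effort': array([-6.88917680e-04, -4.16410089e+01, -2.34707683e+01, -1.67490589e-05,
        4.85631273e-03, -2.26840677e-05]), 'position': array([ 187.709404  , -543.03667143,  230.57882577]), 'orientation': array([-3.09663642e+00, -5.20054719e-01,  3.79001054e-04]), 'force': array([ 0.78257722, -0.29505032, -0.0556676 ]), 'moment': array([ 0.04367433,  0.0225211 , -0.05385317]), 'gripper_force': 0.0, 'opening': 85.29414325162875}
```

View pics/top0.png

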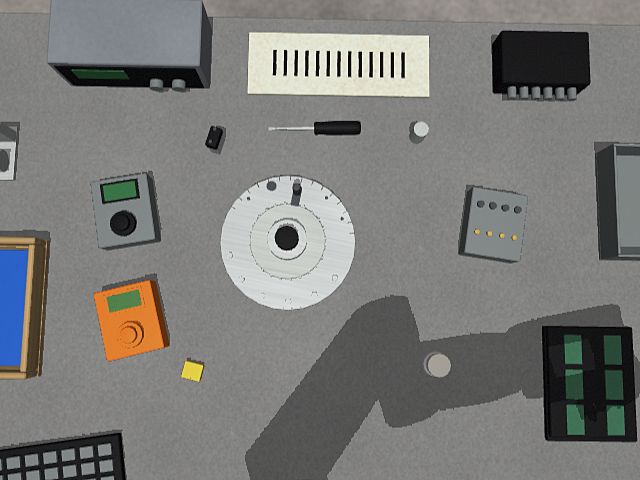

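View pics/scene0.png

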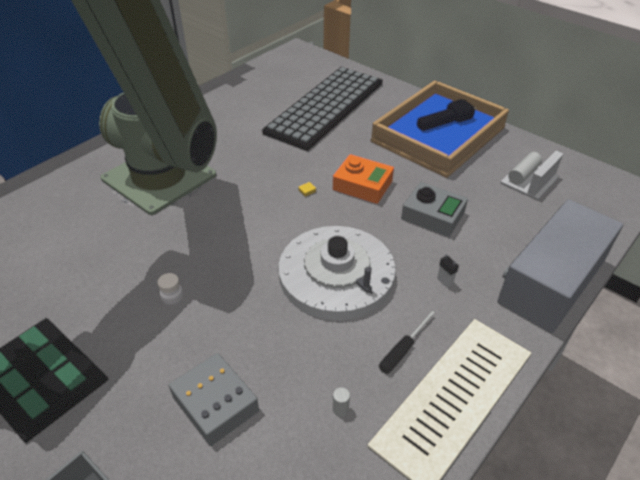

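The top view shows the fixture centred near (288,242), the lever post near (297,187), the large mark near (271,186), and the read-out key near (123,223). I'll refine these numerically.

```bash
cat > h.py <<'E'
from cell import *
import numpy as np, cv2
from scipy.spatial.transform import Rotation as R
def ray(n,px,z):
    c=get_calibration(n); d=np.array([(px[0]-c['cx'])/c['fx'],-(px[1]-c['cy'])/c['fy'],-1])
    d=R.from_rotvec(c['rotation']).apply(d); o=c['origin']; return (o+d*(z-o[2])/d[2])[:2]
def pix(n,p):
    c=get_calibration(n); q=R.from_rotvec(c['rotation']).inv().apply(np.array(p,float)-c['origin'])
    return np.array([c['cx']-c['fx']*q[0]/q[2], c['cy']+c['fy']*q[1]/q[2]])
E
python3 - <<'E'
from h import *
im=cv2.imread("pics/top0.png"); g=cv2.cvtColor(im,6); hsv=cv2.cvtColor(im,40)
# fixture disc
m=((g>165)&(hsv[...,1]<40)).astype(np.uint8); m[:150]=0;m[330:]=0;m[:,:200]=0;m[:,370:]=0
p=max(cv2.findContours(m,0,1)[0],key=cv2.contourArea); h=cv2.convexHull(p)
pts=np.array([ray("top",q,30) for q in h[:,0]],np.float32)
C,r=cv2.minEnclosingCircle(pts); e=cv2.fitEllipse(pts); print("fix",C,r,e)
d=(g<90).astype(np.uint8)
for nm,(x0,y0,x1,y1) in dict(mark=(262,178,280,194),lever=(284,172,310,212),spig=(270,222,305,255),key=(105,205,142,242)).items():
    for c in cv2.findContours(d[y0:y1,x0:x1],0,1)[0]:
        M=cv2.moments(c)
        if M['m00']>8: print(nm,M['m00'],M['m10']/M['m00']+x0,M['m01']/M['m00']+y0)
a=cv2.resize(im[165:260,215:360],None,fx=5.4,fy=5.4,interpolation=2); cv2.imwrite("pics/a.png",a)
b=cv2.resize(im[165:255,85:165],None,fx=6,fy=6,interpolation=2); cv2.imwrite("pics/b.png",b)
E
```

```text
fix (540.5250244140625, 38.6005973815918) 119.32025909423828 ((540.7737426757812, 38.60297775268555), (237.48291015625, 237.8182830810547), 85.80690002441406)
mark 49.0 271.01020408163265 185.44557823129253
lever 145.5 296.0446735395189 193.94616265750287
spig 420.0 286.2892857142857 237.58134920634922
key 514.5 123.08033689666343 222.747651441529
```

View pics/a.png

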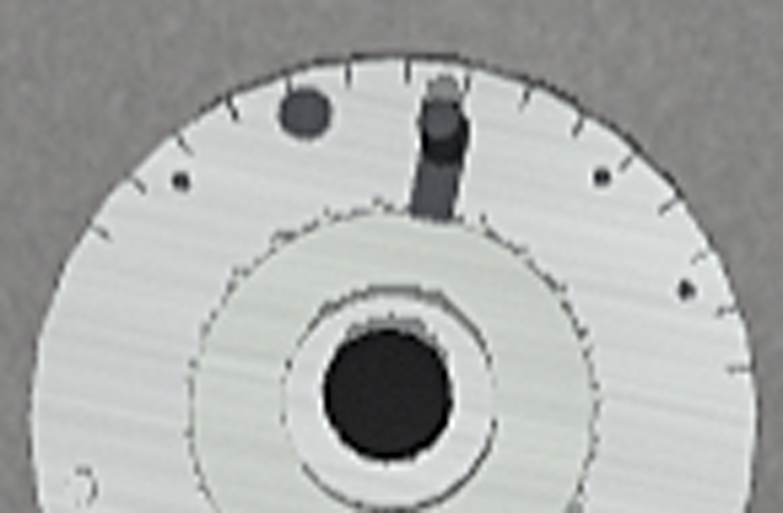

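View pics/b.png

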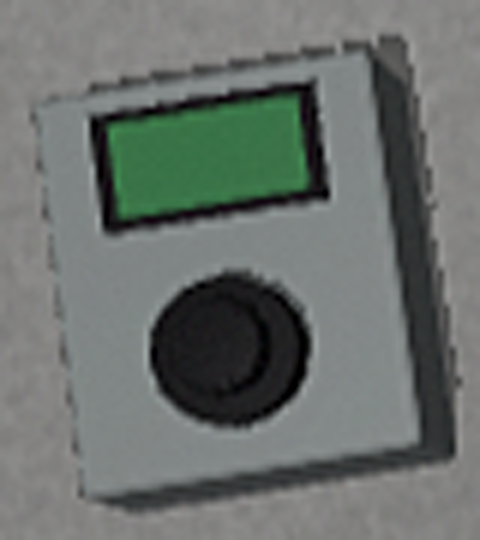

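The crops show the large mark at (305,113) in crop a, small marks at (181,181), (602,177) and (686,289), and the post top at (440,118). Crop b shows the key top at (212,345).

```bash
python3 - <<'E'
from h import *
A=lambda u,v:((u+.5)/5.4-.5+215,(v+.5)/5.4-.5+165)
C=np.array([540.7,38.6])
def pol(n,p): d=p-C; print(n,p.round(1),np.hypot(*d).round(1),np.arctan2(d[1],d[0]).round(4))
pol("mark",ray("top",A(305,113),30))
for q in((181,181),(602,177),(686,289)): pol("small",ray("top",A(*q),30))
pol("post",ray("top",A(440,118),93))
pol("leverroot",ray("top",A(433,214),45))
pol("tip~",ray("top",A(443,82),45))
print("sensor",ray("top",A(388,394),96))
B=lambda u,v:((u+.5)/6-.5+85,(v+.5)/6-.5+165)
print("key",ray("top",B(212,345),67),"housing",ray("top",B(232,349),57))
M=[ray("top",A(*q),30) for q in((181,181),(305,113),(602,177),(686,289))]
from scipy.optimize import least_squares
f=lambda p:np.ravel([np.array(p[:2])+105*np.array([np.cos(p[2]+a),np.sin(p[2]+a)])-m for a,m in zip((.95,.5,-.5,-.95),M)])
s=least_squares(f,[540,38,0]);print(s.x,s.fun.round(1))
s0=sense();print(s0['position'],R.from_rotvec(s0['orientation']).as_matrix().round(3))
E
```

```text
mark [641.4  69.8] 105.4 0.3008
small [617.8 110.2] 105.3 0.7487
small [621.5 -28.9] 105.3 -0.6959
small [584.5 -57.1] 105.3 -1.1417
post [627.5  23.6] 88.1 -0.1707
leverroot [605.5  26.4] 66.0 -0.1857
tip~ [649.4  24. ] 109.7 -0.1339
sensor [540.09379441  38.00169313]
key [565.59653518 324.26307995] housing [565.94054895 321.586761  ]
[ 5.41174990e+02  3.84930827e+01 -1.96946141e-01] [-0.   0.1  0.  -0.   0.1  0.  -0.1 -0.1]
[ 187.709404   -543.03667143  230.57882577] [[ 0.945  0.327 -0.001]
 [ 0.327 -0.945  0.002]
 [ 0.    -0.002 -1.   ]]
```

Fixture axis is at (541.2, 38.5), and the mark is at world angle 0.303, 0.47 rad anticlockwise of the lever. The key is at about (565.8, 323.3). I'll move over with the fingers shut and push from the −y side.

Request:
{"op": "drive_tool", "data": {
  "deltas": "0 0 -0.06 0.2 0.2 0 1;0 0 -0.06 0.4 0.4 0 1;0 0 -0.06 0.6 0.6 0 1;0 0 -0.06 0.8 0.8 0 1;0 0 -0.06 1 1 0 1;0 0 -0.06 1 1 0 1;0 0 -0.06 1 1 0 1;0 0 -0.06 1 1 0 1;0 0 -0.06 1 1 0 1;0 0 -0.06 1 1 0 1",
  "newtons": 20
}}

```text
time: 0.93
position: [387.5, -343.6, 231.1]
orientation: [-3.106, -0.472, 0.001]
force: [0.2, -0.4, -0.9]
opening: -0.1
gripper_force: 0.0
```

Request:
{"op": "drive_tool", "data": {
  "deltas": "0 0 0 0.2 0.2 0 1;0 0 0 0.4 0.4 0 1;0 0 0 0.6 0.6 0 1;0 0 0 0.8 0.8 0 1;0 0 0 1 1 0 1;0 0 0 1 1 0 1;0 0 0 1 1 0 1;0 0 0 1 1 0 1;0 0 0 1 1 0 1;0 0 0 1 1 0 1"
}}

```text
time: 1.77
position: [586.9, -145.1, 230.9]
orientation: [3.106, 0.469, -0.002]
force: [0.1, 0.9, 0.4]
opening: 0.2
gripper_force: 0.0
```

Request:
{"op": "drive_tool", "data": {
  "deltas": "0 0 0 0.1 0.22 0 1;0 0 0 0.2 0.44 0 1;0 0 0 0.275 0.66 0 1;0 0 0 0.275 0.66 -0.2 1;0 0 0 0.275 0.66 -0.4 1;0 0 0 0.275 0.66 -0.6 1;0 0 0 0.275 0.66 -0.75 1;0 0 0 0.275 0.66 -0.87 1;0 0 0 0.275 0.66 -0.87 1;0 0 0 0.275 0.66 -0.87 1"
}}

```text
time: 2.6
position: [641.8, -13.4, 56.8]
orientation: [-3.106, -0.468, 0.004]
force: [1.5, 0.3, -0.1]
opening: 0.2
gripper_force: 0.0
```

```bash
python3 - <<'E'
from h import *
im=capture("scene"); cv2.imwrite("pics/s1.png",cv2.resize(im[180:340,240:440,::-1],None,fx=3.6,fy=3.6)); print(sense()['position'])
E
```

```text
[643.2637506  -13.16330795  58.58545669]
```

View pics/s1.png

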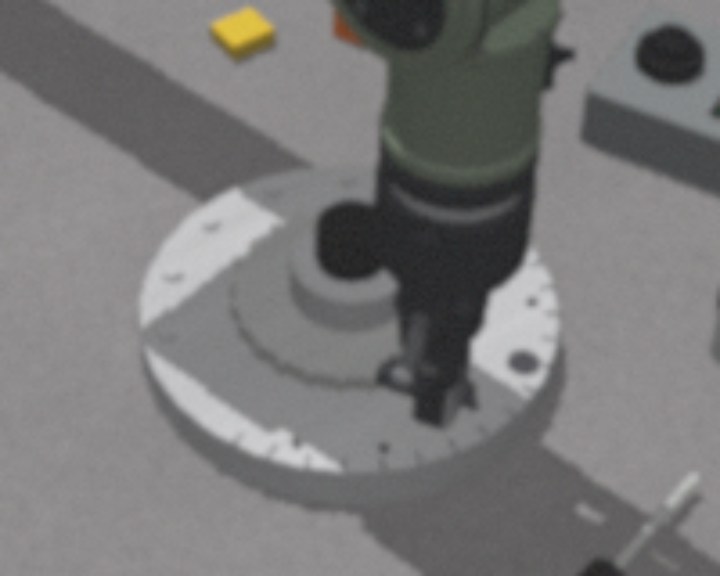

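The shut fingers stand just on the −y side of the post, above the disc, with clearance. Now the push, aimed a few mm short.

Request:
{"op": "drive_tool", "data": {
  "deltas": "0 0 0 -0.007 0.03 0 1;0 0 0 -0.014 0.06 0 1;0 0 0 -0.02 0.09 0 1;0 0 0 -0.027 0.12 0 1;0 0 0 -0.034 0.15 0 1;0 0 0 -0.04 0.18 0 1;0 0 0 -0.048 0.21 0 1;0 0 0 -0.053 0.235 0 1;0 0 0 -0.058 0.254 0 1;0 0 0 -0.058 0.254 0 1"
}}

```text
time: 3.48
position: [630.5, 40.4, 57.2]
orientation: [-3.105, -0.473, 0.002]
force: [0.7, -0.2, 0.2]
opening: -0.2
gripper_force: 0.2
```

```bash
python3 - <<'E'
from h import *
C=np.array([541.2,38.5]);er=np.array([np.cos(.303),np.sin(.303)]);et=np.array([-er[1],er[0]])
s=sense();d=s['position'][:2]-C;print(s['position'],d@er,d@et,s['force'])
a=capture("top")[165:260,215:360,::-1];b=capture("scene")[220:315,280:425,::-1]
cv2.imwrite("pics/p1.png",cv2.resize(np.vstack([a,b]),None,fx=3.1,fy=3.1,interpolation=2))
E
```

```text
[630.49249732  40.42569417  57.20359366] 85.79943195933706 -24.805560893356166 [ 0.71275685 -0.18154621  0.16536095]
```

View pics/p1.png

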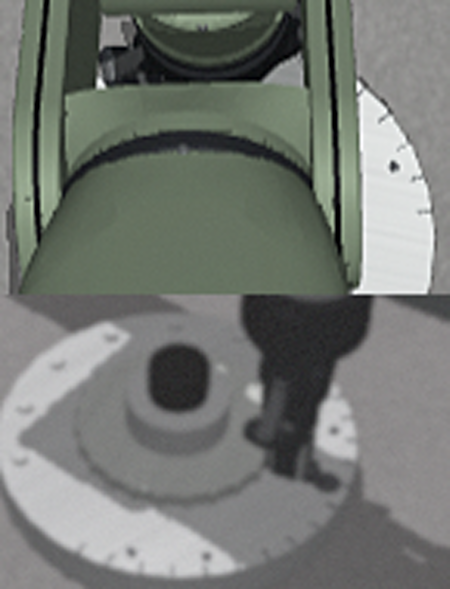

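The lever has moved to just short of the mark. I'll back off to measure it.

Request:
{"op": "drive_tool", "data": {
  "deltas": "0 0 0 0.02 -0.06 0 1;0 0 0 0.04 -0.12 0 1;0 0 0 0.04 -0.15 0.2 1;0 0 0 0.04 -0.25 0.4 1;0 0 0 0.04 -0.4 0.5 1;0 0 0 0.04 -0.55 0.5 1;0 0 0 0.04 -0.75 0.5 1;0 0 0 0.04 -0.9 0.5 1;0 0 0 0.04 -1 0.5 1;0 0 0 0.04 -1 0.5 1"
}}

```text
time: 4.42
position: [638.6, -166.6, 157.0]
orientation: [3.105, 0.463, -0.001]
force: [0.2, -0.6, 0.5]
opening: -0.4
gripper_force: 0.0
```

```bash
python3 - <<'E'
from h import *
print(sense()['position'])
im=capture("top")[165:260,215:360,::-1]
cv2.imwrite("pics/p2.png",cv2.resize(im,None,fx=5.4,fy=5.4,interpolation=2))
E
```

```text
[ 638.63711096 -166.60654551  157.02325507]
```

View pics/p2.png

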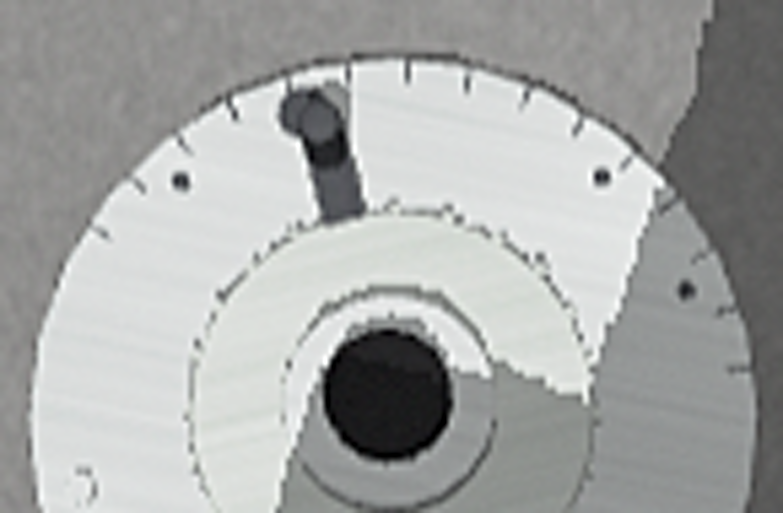

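The lever has stopped a little clockwise of the mark: post top near (317,117), mark blob near (300,112), lever root near (342,215).

```bash
python3 - <<'E'
from h import *
A=lambda u,v:((u+.5)/5.4-.5+215,(v+.5)/5.4-.5+165)
iA=lambda p:((p[0]+.5-215)*5.4-.5,(p[1]+.5-165)*5.4-.5)
C=np.array([541.2,38.5])
def pol(n,p): d=p-C; print(n,p.round(1),np.hypot(*d).round(1),np.arctan2(d[1],d[0]).round(4))
pol("post",ray("top",A(317,117),93)); pol("root",ray("top",A(342,215),45))
P=lambda r,a,z:iA(pix("top",[C[0]+r*np.cos(a),C[1]+r*np.sin(a),z]))
print("axis70",P(0,0,70))
for a in(.22,.24,.26,.28,.303): print(a,"post",np.round(P(88,a,93),1),"root",np.round(P(66,a,45),1))
# tight post-top mask, spigot edge
im=cv2.imread("pics/p2.png"); g=cv2.cvtColor(im,6)
for r in g[60:220:8,270:370:5]: print(*r)
E
```

```text
post [627.2  62. ] 89.1 0.267
root [604.7  56. ] 65.9 0.2696
axis70 (np.float64(389.3303748688822), np.float64(400.3396966802649))
0.22 post [330.8 117.5] root [351.7 212.4]
0.24 post [325.3 118.6] root [347.7 213.2]
0.26 post [319.8 119.9] root [343.8 214.2]
0.28 post [314.3 121.3] root [339.9 215.2]
0.303 post [308.1 123. ] root [335.4 216.4]
143 137 138 147 149 145 134 135 133 90 77 92 97 98 110 113 113 117 113 141
140 143 128 110 118 117 106 113 166 183 178 196 201 203 226 165 161 255 239 235
97 108 129 123 150 218 226 224 238 239 242 229 224 224 251 162 135 245 221 220
175 220 253 198 139 222 192 196 197 182 200 138 125 119 171 186 189 236 221 220
229 228 243 186 86 100 88 90 61 47 84 135 150 144 132 127 176 231 216 217
223 230 175 86 70 88 87 90 58 63 54 72 118 148 149 130 173 240 218 216
233 224 129 56 86 86 85 74 81 85 88 79 74 80 129 140 171 240 221 220
238 200 106 65 90 86 70 84 85 88 90 89 91 56 93 134 180 241 221 218
223 237 155 57 74 81 69 88 90 91 91 92 94 80 64 100 190 242 221 221
222 230 219 168 117 78 45 78 92 98 95 97 94 54 21 82 197 243 221 220
220 220 228 233 226 216 168 22 60 79 83 65 50 37 10 55 181 246 220 220
219 220 220 220 221 235 228 79 21 34 38 40 37 37 23 36 155 255 222 217
220 219 220 219 220 227 230 165 14 31 41 40 42 38 25 43 119 207 238 222
222 222 222 222 222 221 231 236 94 48 38 39 46 45 56 77 80 144 253 222
221 221 221 222 221 222 228 232 142 81 78 80 87 84 88 87 77 115 202 233
224 225 224 223 221 221 224 230 197 77 81 89 89 90 90 85 82 97 164 247
224 224 225 225 225 224 225 231 249 133 83 84 87 87 88 88 83 74 128 255
222 223 224 223 224 224 223 228 238 148 81 85 89 88 90 90 83 75 121 240
222 221 221 221 220 221 221 223 229 233 98 78 87 89 89 88 84 82 85 131
222 222 222 223 222 224 225 222 226 248 157 88 83 86 82 79 73 61 74 135
```

Lever is at 0.268 rad and needs to reach 0.303, about 3 mm more at the post. I'll go back in and finish slowly.

Request:
{"op": "drive_tool", "data": {
  "deltas": "0 0 0 0 0.2 0 1;0 0 0 0 0.4 0 1;0 0 0 0 0.6 0 1;0 0 0 0 0.75 0 1;0 0 0 -0.012 0.83 0 1;0 0 0 -0.012 0.83 -0.15 1;0 0 0 -0.012 0.83 -0.3 1;0 0 0 -0.012 0.83 -0.43 1;0 0 0 -0.012 0.83 -0.5 1;0 0 0 -0.012 0.83 -0.5 1"
}}

```text
time: 5.3
position: [633.9, 5.2, 53.4]
orientation: [-3.105, -0.472, 0.013]
force: [-0.1, 0.0, -0.5]
opening: -0.4
gripper_force: 0.0
```

Request:
{"op": "drive_tool", "data": {
  "deltas": "0 0 0 -0.005 0.03 0 1;0 0 0 -0.011 0.06 0 1;0 0 0 -0.016 0.09 0 1;0 0 0 -0.021 0.12 0 1;0 0 0 -0.025 0.14 0 1;0 0 0 -0.028 0.155 0 1;0 0 0 -0.03 0.167 0 1;0 0 0 -0.032 0.176 0 1;0 0 0 -0.033 0.182 0 1;0 0 0 -0.033 0.185 0 1"
}}

```text
time: 6.13
position: [630.4, 41.9, 57.5]
orientation: [3.105, 0.472, 0.0]
force: [0.0, -2.8, 0.7]
opening: 0.1
gripper_force: 1.1
```

Request:
{"op": "drive_tool", "data": {
  "deltas": "0 0 0 0 0 0 1;0 0 0 0 0 0 1;0 0 0 0 0 0 1;0 0 0 0 0 0 1;0 0 0 0.02 -0.06 0 1;0 0 0 0.04 -0.12 0 1;0 0 0 0.04 -0.16 0.15 1;0 0 0 0.04 -0.3 0.35 1;0 0 0 0.04 -0.5 0.5 1;0 0 0 0.04 -0.7 0.5 1"
}}

```text
time: 6.97
position: [640.9, -87.7, 160.4]
orientation: [3.104, 0.474, 0.013]
force: [1.0, 0.2, -0.2]
opening: 0.0
gripper_force: 0.0
```

Request:
{"op": "drive_tool", "data": {
  "deltas": "0 0 0 0 -0.1 0 1;0 0 0 0 -0.2 0 1;0 0 0 0 -0.3 0 1;0 0 0 0 -0.3 0 1;0 0 0 0 -0.3 0 1;0 0 0 0 -0.3 0 1;0 0 0 0 -0.3 0 1;0 0 0 0 -0.3 0 1;0 0 0 0 -0.3 0 1;0 0 0 0 -0.3 0 1"
}}

```text
time: 7.8
position: [638.3, -146.1, 155.4]
orientation: [3.106, 0.473, 0.0]
force: [-0.4, -0.2, 0.3]
opening: -0.1
gripper_force: 0.0
```

```bash
python3 - <<'E'
from h import *
print(sense()['position'])
im=capture("top")[165:260,215:360,::-1]
cv2.imwrite("pics/p3.png",cv2.resize(im,None,fx=5.4,fy=5.4,interpolation=2))
E
```

```text
[ 638.34530511 -146.14565135  155.38563837]
```

View pics/p3.png

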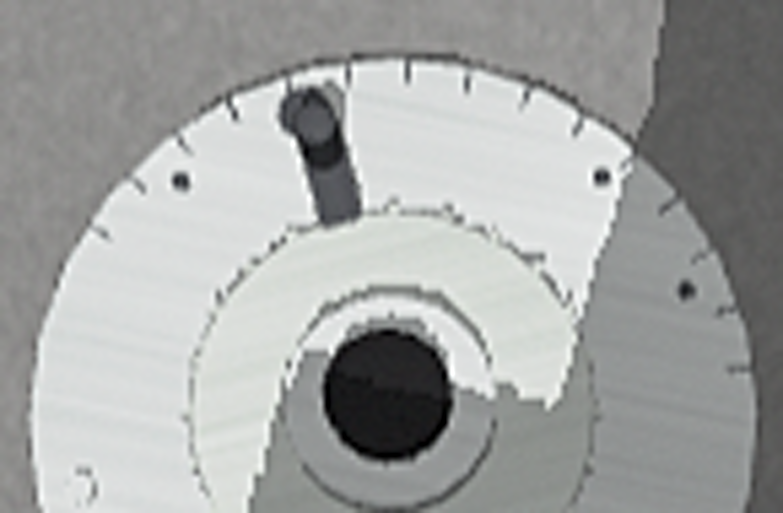

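The lever now nearly covers the mark, with the post top near (313,117). I'll measure from the bar's left edge.

```bash
cat > ang.py <<'E'
from h import *
from scipy.optimize import brentq
A=lambda u,v:((u+.5)/5.4-.5+215,(v+.5)/5.4-.5+165)
C=np.array([541.2,38.5])
def ang(f):
    g=cv2.cvtColor(cv2.imread(f),6).astype(float); o=[]
    for v in range(168,208,4):
        for side,lo,hi in((1,290,335),(-1,375,335)):
            st=1 if hi>lo else -1
            for u in range(lo,hi,st):
                if g[v,u+st]<155<=g[v,u]:
                    x=u+st*(g[v,u]-155)/(g[v,u]-g[v,u+st]); p=ray("top",A(x,v),45 if side==1 else 38)-C
                    o.append((side,np.arctan2(p[1],p[0])-side*np.arcsin(7/np.hypot(*p)))); break
    o=np.array(o); print(f,*[(s,np.median(o[o[:,0]==s,1]).round(4)) for s in(1,-1)])
E
python3 - <<'E'
from ang import *
ang("pics/p2.png");ang("pics/p3.png")
E
```

```text
pics/p2.png (1, np.float64(0.266)) (-1, np.float64(0.2533))
pics/p3.png (1, np.float64(0.2818)) (-1, np.float64(0.2657))
```

Left edge and post agree at 0.282; 1.9 mm more is needed.

Request:
{"op": "drive_tool", "data": {
  "deltas": "0 0 0 0 0.2 0 1;0 0 0 0 0.4 0 1;0 0 0 0 0.6 0 1;0 0 0 -0.007 0.75 0 1;0 0 0 -0.007 0.815 0 1;0 0 0 -0.007 0.815 -0.15 1;0 0 0 -0.007 0.815 -0.3 1;0 0 0 -0.007 0.815 -0.43 1;0 0 0 -0.007 0.815 -0.5 1;0 0 0 -0.007 0.815 -0.5 1"
}}

```text
time: 8.68
position: [634.3, 15.8, 51.5]
orientation: [-3.105, -0.472, 0.012]
force: [-0.2, 0.7, -0.6]
opening: -0.1
gripper_force: 0.0
```

Request:
{"op": "drive_tool", "data": {
  "deltas": "0 0 0 -0.005 0.03 0 1;0 0 0 -0.011 0.06 0 1;0 0 0 -0.016 0.09 0 1;0 0 0 -0.022 0.12 0 1;0 0 0 -0.027 0.145 0 1;0 0 0 -0.03 0.162 0 1;0 0 0 -0.033 0.176 0 1;0 0 0 -0.035 0.185 0 1;0 0 0 -0.036 0.191 0 1;0 0 0 -0.036 0.194 0 1"
}}

```text
time: 9.52
position: [629.7, 54.9, 55.5]
orientation: [3.106, 0.472, 0.0]
force: [0.2, -2.0, 2.7]
opening: 0.0
gripper_force: 1.2
```

Request:
{"op": "drive_tool", "data": {
  "deltas": "0 0 0 0 0 0 1;0 0 0 0 0 0 1;0 0 0 0 0 0 1;0 0 0 0 0 0 1;0 0 0 0.02 -0.06 0 1;0 0 0 0.04 -0.12 0 1;0 0 0 0.04 -0.16 0.15 1;0 0 0 0.04 -0.3 0.35 1;0 0 0 0.04 -0.5 0.5 1;0 0 0 0.04 -0.7 0.5 1"
}}

```text
time: 10.35
position: [640.2, -75.1, 158.2]
orientation: [3.104, 0.475, 0.013]
force: [1.9, -0.7, 0.6]
opening: -0.3
gripper_force: 0.0
```

Request:
{"op": "drive_tool", "data": {
  "deltas": "0 0 0 0 -0.1 0 1;0 0 0 0 -0.2 0 1;0 0 0 0 -0.3 0 1;0 0 0 0 -0.3 0 1;0 0 0 0 -0.3 0 1;0 0 0 0 -0.3 0 1;0 0 0 0 -0.3 0 1;0 0 0 0 -0.3 0 1;0 0 0 0 -0.3 0 1;0 0 0 0 -0.3 0 1"
}}

```text
time: 11.18
position: [637.7, -133.5, 153.4]
orientation: [3.106, 0.473, -0.0]
force: [-0.1, -0.0, -0.1]
opening: 0.1
gripper_force: 0.0
```

```bash
python3 - <<'E'
from ang import *
im=capture("top")[165:260,215:360,::-1]
cv2.imwrite("pics/p4.png",cv2.resize(im,None,fx=5.4,fy=5.4,interpolation=2)); ang("pics/p4.png")
E
```

```text
Traceback (most recent call last):
  File "ang.py", line 14, in ang
    o=np.array(o); print(f,*[(s,np.median(o[o[:,0]==s,1]).round(4)) for s in(1,-1)])
                                            ~^^^^^
IndexError: too many indices for array: array is 1-dimensional, but 2 were indexed
```

View pics/p4.png

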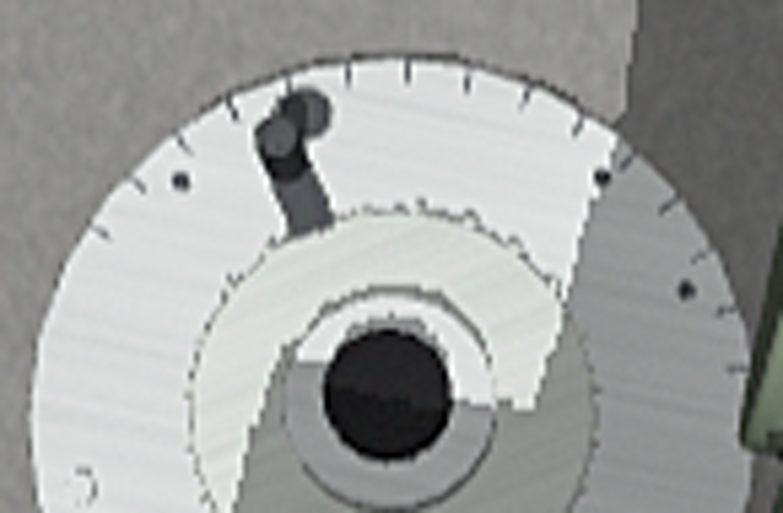

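The last push overshot. The retreat row was speed-clipped, so my commanded base was about 11 mm off. I'll push it back from the other side, working from settled measurements.

Request:
{"op": "drive_tool", "data": {
  "deltas": "0 0 0 -0.015 0.15 0 1;0 0 0 -0.03 0.3 0 1;0 0 0 -0.045 0.45 0 1;0 0 0 -0.06 0.6 0 1;0 0 0 -0.075 0.75 0 1;0 0 0 -0.09 0.9 0 1;0 0 0 -0.1 1 0 1;0 0 0 -0.1 1 0 1;0 0 0 -0.1 1 0 1;0 0 0 -0.1 1 0 1"
}}

```text
time: 12.07
position: [617.7, 65.4, 153.4]
orientation: [3.105, 0.472, 0.0]
force: [0.1, -0.1, -0.1]
opening: 0.2
gripper_force: 0.0
```

Request:
{"op": "drive_tool", "data": {
  "deltas": "0 0 0 -0.02 0.1 0 1;0 0 0 -0.04 0.2 0 1;0 0 0 -0.04 0.22 0 1;0 0 0 -0.04 0.22 -0.1 1;0 0 0 -0.04 0.22 -0.2 1;0 0 0 -0.04 0.22 -0.3 1;0 0 0 -0.04 0.22 -0.4 1;0 0 0 -0.04 0.22 -0.48 1;0 0 0 -0.04 0.22 -0.48 1;0 0 0 -0.04 0.22 -0.48 1"
}}

```text
time: 12.9
position: [609.6, 108.4, 56.8]
orientation: [3.106, 0.47, -0.003]
force: [0.5, 0.4, -0.5]
opening: -0.4
gripper_force: 0.0
```

Request:
{"op": "drive_tool", "data": {
  "deltas": "0 0 0 0 0 0 1;0 0 0 0 0 0 1;0 0 0 0 0 0 1;0 0 0 0 0 0 1;0 0 0 0 0 0 1;0 0 0 0 0 0 1;0 0 0 0 0 0 1;0 0 0 0 0 0 1;0 0 0 0 0 0 1;0 0 0 0 0 0 1"
}}

```text
time: 13.73
position: [609.6, 109.8, 57.3]
orientation: [3.106, 0.472, -0.0]
force: [0.1, 0.8, 0.3]
opening: 0.1
gripper_force: 0.0
```

```bash
python3 - <<'E'
from ang import *
p=ray("top",A(280,136),93)-C; print(np.hypot(*p),np.arctan2(p[1],p[0]))
er=np.array([np.cos(.303),np.sin(.303)]);et=np.array([-er[1],er[0]])
d=sense()['position'][:2]-C; print(sense()['position'],d@er,d@et)
E
```

```text
87.03365098055156 0.4126485539740571
[609.6473215  109.7856736   57.32133992] 86.59981425112943 47.614653763840884
```

Request:
{"op": "drive_tool", "data": {
  "deltas": "0 0 0 0.006 -0.02 0 1;0 0 0 0.012 -0.04 0 1;0 0 0 0.018 -0.058 0 1;0 0 0 0.023 -0.075 0 1;0 0 0 0.027 -0.088 0 1;0 0 0 0.031 -0.1 0 1;0 0 0 0.034 -0.108 0 1;0 0 0 0.036 -0.115 0 1;0 0 0 0.036 -0.115 0 1;0 0 0 0.036 -0.115 0 1"
}}

```text
time: 14.57
position: [616.8, 86.7, 57.3]
orientation: [3.106, 0.472, -0.0]
force: [0.5, 1.7, -0.5]
opening: 0.3
gripper_force: 0.7
```

```bash
python3 - <<'E'
from ang import *
er=np.array([np.cos(.303),np.sin(.303)]);et=np.array([-er[1],er[0]])
d=sense()['position'][:2]-C; print(sense()['position'],d@er,d@et,sense()['force'])
E
```

```text
[616.77140733  86.65085556  57.32052893] 86.49628689668099 23.40800825137955 [ 0.45930858  1.72759874 -0.47598628]
```

Request:
{"op": "drive_tool", "data": {
  "deltas": "0 0 0 0.001 -0.003 0 1;0 0 0 0.002 -0.006 0 1;0 0 0 0.003 -0.009 0 1;0 0 0 0.003 -0.009 0 1;0 0 0 0.003 -0.009 0 1;0 0 0 0.003 -0.009 0 1;0 0 0 -0.01 0.03 0 1;0 0 0 -0.03 0.09 0 1;0 0 0 -0.03 0.1 0.1 1;0 0 0 -0.03 0.1 0.25 1"
}}

```text
time: 15.4
position: [607.6, 107.7, 104.6]
orientation: [3.105, 0.474, -0.014]
force: [0.9, -0.7, -0.8]
opening: -0.1
gripper_force: 0.0
```

Request:
{"op": "drive_tool", "data": {
  "deltas": "0 0 0 -0.02 0.15 0.15 1;0 0 0 -0.04 0.3 0.3 1;0 0 0 -0.06 0.45 0.3 1;0 0 0 -0.08 0.6 0.3 1;0 0 0 -0.1 0.75 0.3 1;0 0 0 -0.12 0.9 0.3 1;0 0 0 -0.12 1 0.3 1;0 0 0 -0.12 1 0.3 1;0 0 0 -0.12 1 0.3 1;0 0 0 -0.12 1 0.3 1"
}}

```text
time: 16.23
position: [586.2, 306.4, 167.0]
orientation: [3.105, 0.472, -0.002]
force: [0.6, 0.2, 0.3]
opening: -0.3
gripper_force: 0.0
```

```bash
python3 - <<'E'
from ang import *
im=capture("top")[165:260,215:360,::-1]
cv2.imwrite("pics/p5.png",cv2.resize(im,None,fx=5.4,fy=5.4,interpolation=2)); ang("pics/p5.png")
E
```

```text
pics/p5.png (1, np.float64(0.3222)) (-1, np.float64(0.3025))
```

View pics/p5.png

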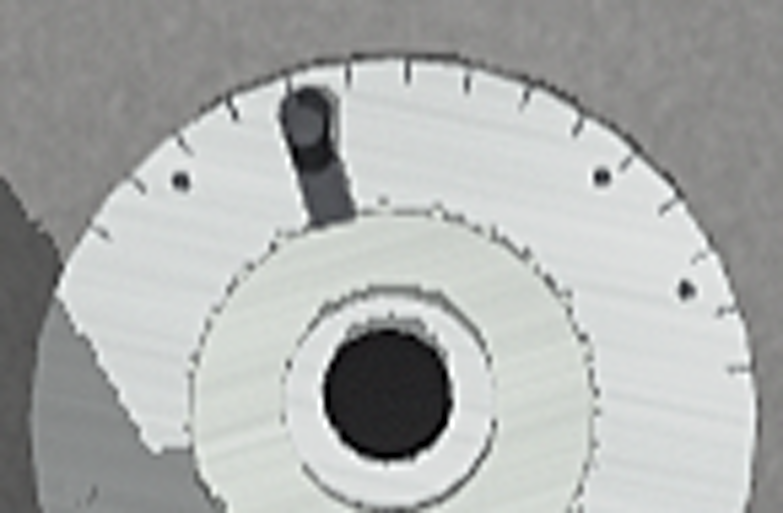

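The lever sits at about 0.31 rad against the mark at 0.303, within about 1 mm. Next is the key.

Request:
{"op": "drive_tool", "data": {
  "deltas": "0 0 0 -0.1 0.085 0 1;0 0 0 -0.1 0.085 0 1;0 0 0 -0.1 0.085 -0.1 1;0 0 0 -0.1 0.085 -0.2 1;0 0 0 -0.1 0.085 -0.3 1;0 0 0 -0.1 0.085 -0.38 1;0 0 0 -0.1 0.085 -0.43 1;0 0 0 -0.1 0.085 -0.43 1;0 0 0 -0.1 0.085 -0.43 1;0 0 0 -0.1 0.085 -0.43 1"
}}

```text
time: 17.12
position: [567.8, 323.8, 82.6]
orientation: [-3.106, -0.471, -0.003]
force: [0.5, -0.7, 0.9]
opening: -0.1
gripper_force: 0.0
```

Request:
{"op": "drive_tool", "data": {
  "deltas": "0 0 0 0 0 0 1;0 0 0 0 0 0 1;0 0 0 0 0 -0.01 1;0 0 0 0 0 -0.02 1;0 0 0 0 0 -0.03 1;0 0 0 0 0 -0.04 1;0 0 0 0 0 -0.05 1;0 0 0 0 0 -0.06 1;0 0 0 0 0 -0.06 1;0 0 0 0 0 -0.06 1"
}}

```text
time: 17.95
position: [566.8, 323.7, 69.1]
orientation: [3.106, 0.472, -0.001]
force: [0.5, -0.9, -0.4]
opening: 0.0
gripper_force: 0.0
```

Press down from 69 to about 60.

Request:
{"op": "drive_tool", "data": {
  "deltas": "0 0 0 0 0 -0.005 1;0 0 0 0 0 -0.01 1;0 0 0 0 0 -0.015 1;0 0 0 0 0 -0.02 1;0 0 0 0 0 -0.025 1;0 0 0 0 0 -0.03 1;0 0 0 0 0 -0.035 1;0 0 0 0 0 -0.04 1;0 0 0 0 0 -0.043 1;0 0 0 0 0 -0.043 1"
}}

```text
time: 18.78
position: [566.9, 323.8, 61.1]
orientation: [-3.106, -0.472, -0.001]
force: [-1.2, -0.9, 4.1]
opening: 0.3
gripper_force: 1.9
```

Request:
{"op": "drive_tool", "data": {
  "deltas": "0 0 0 0 0 -0.003 1;0 0 0 0 0 -0.005 1;0 0 0 0 0 -0.008 1;0 0 0 0 0 -0.01 1;0 0 0 0 0 -0.01 1;0 0 0 0 0 -0.01 1;0 0 0 0 0 -0.01 1;0 0 0 0 0 -0.01 1;0 0 0 0 0 -0.01 1;0 0 0 0 0 -0.01 1"
}}

```text
time: 19.62
position: [567.0, 323.8, 60.9]
orientation: [-3.106, -0.472, -0.002]
force: [-3.3, -2.5, 12.6]
opening: 0.2
gripper_force: 6.5
```

The key is on its stop: force has risen to 12.6 N with no further travel. Releasing.

Request:
{"op": "drive_tool", "data": {
  "deltas": "0 0 0 0 0 0.02 1;0 0 0 0 0 0.05 1;0 0 0 0 0 0.1 1;0 0 0 0 0 0.2 1;0 0 0 0 0 0.3 1;0 0 0 0 0 0.4 1;0 0 0 0 0 0.5 1;0 0 0 0 0 0.5 1;0 0 0 0 0 0.5 1;0 0 0 0 0 0.5 1"
}}

```text
time: 20.45
position: [566.2, 323.4, 157.8]
orientation: [3.105, 0.472, -0.003]
force: [-0.7, 0.7, -1.4]
opening: 0.1
gripper_force: 0.0
```

```bash
python3 - <<'E'
from ang import *
im=capture("top")[165:260,215:360,::-1]
cv2.imwrite("pics/p6.png",cv2.resize(im,None,fx=5.4,fy=5.4,interpolation=2)); ang("pics/p6.png")
s=sense(); print(s['position'],s['force']); print(finish_job())
E
```

```text
pics/p6.png (1, np.float64(0.3226)) (-1, np.float64(0.3022))
[566.04128598 323.30097764 157.27544795] [-0.4425807  -0.74780934  0.20976613]
the job is handed in; nothing more can be done
None
```

I handed the job in: the pointer is over the large mark, measured 1–2 mm off its middle at most, after one push overshot the mark and I pushed the lever back; the key was then pressed to its stop and released, the lever did not move after that, and the verdict is not known.

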